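Tighten the grain mill's cover in cross order

ROBOT

A 6-joint arm with a two-finger parallel gripper is mounted at the origin on a cart in front of the work surface, level with it; the furniture and walls round the work are solid. World frame = base frame: x ahead of the robot, y to its left, z up, the work surface at z = 0. Lengths are in m, angles in rad, forces in N, time in s.
With the tool pointing down it reaches from about 0.425 to 0.95 m from the base axis. Payload 3.5 kg.
Tool frame: the origin (TCP) lies on the centre line of the jaws, within the pads' length; the fingertips stand 8 mm ahead of it and the grasp point (between the pads) lies 11 mm behind it; z points along the fingers, y is the line along which they close (so a half turn about z gives the same grasp; the last joint's range is limited). The gripper opens to 85 mm and grips with 20 to 120 N. Pads are 22 mm wide; open, the fingers measure 114 mm over their backs; the gripper's body (76 mm by 85 mm) begins 54 mm behind the grasp point. The pads swing forward as they close: fully open they stand 13 mm farther back than shut.
Start: joints at [-1.407, 0.286, 1.577, -0, 1.279, -0.15], TCP at [0.208, -0.642, 0.239] pointing down, gripper open.
Joint ranges: [-2.77, 2.77], [-0.9, 2.22], [0.21, 2.48], [-1.53, 4.67], [0.24, 2.81], [-2.84, 2.84]. Speed limits (rad/s): [2.79, 2.79, 3.14, 3.14, 3.14, 3.14].

INTERFACE

Orientations are given as a unit quaternion [x, y, z, w].
In Python, from plant import ctrl gives the robot as it stands. The module is installed in compiled form; this text tells all that it offers.
- The arm moves only by the tool send_rows, never from a script. Its argument "steps" is a list of rows, each a list of 5 numbers: the shift along the tool's x, y, z in m, then the turn about the tool's z in degrees, then the opening, from -1 (shut) to 1 (fully open). A call has 1 to 12 rows; each row is the pose to reach, as a shift and turn from the pose commanded when the call began, along the tool's axes at that moment; what a row does not reach only later rows make up. A row lasts 1/10 s, in which the tool goes at most 50 mm and 8.59 degrees, less where a joint would pass 70% of its speed; a pose out of reach is approached as far as the arm can. A call with a gripper value outside its range is refused whole. The fingers move at their own pace and stop on an object; "squeeze" is the grip in N (left out, the last holds). Time passes only in rows, so rows that repeat a pose let the fingers close. It gives the time, the measured TCP pose, the force, the opening and the grip force at its end, in the units of the state.
- ctrl.get_state(): the state, without advancing time (a new reading comes with each control period).
- ctrl.read_camera(name): name is "scene" or "top"; returns the picture (384x512x3 uint8, red, green, blue); there is no depth.
- ctrl.calibration(name): a dict with "intrinsics" (3x3 intrinsics, pixels), "k1" (the pictures are not rectified: a ray, as slopes to the right and down, at radius r is drawn at 1 + k1 r^2 times it, then the intrinsics apply), "extrinsics" (4x4, takes a point from world to camera coordinates). Camera axes: x right, y up, looking along -z (the intrinsics and any distortion apply to the point x, -y, -z); pixel columns grow to the right and rows downward; lengths in m; the calibration is good to about 2 mm. A picture is of the moment at which its call begins. calibration takes no time and is no camera call.
- ctrl.sign_off(): hands the job in; it is judged then, once.
The state is a dict: "time": time; "qpos": joint angles; "dq": joint speeds; "joint_efforts": joint torques, N m; "eef_pos": TCP position; "tcp_rot": TCP orientation; "contact_force": force on the tool from outside, world axes, zero at the start; "wrist_torque": the same for the moment, N m; "opening": opening from 0.0 (shut) to 1.0 (fully open); "finger_force": force on a finger pad.
Only numpy, scipy, OpenCV 4.12 (cv2) and the standard library are available. Lean on these libraries where they do the work, as an engineer would, in place of code of your own. Each camera call takes 0.05 s, during which the arm holds its last target. There are 200 camera calls.

TASK

The cover plate of the grain mill is loose on its springs. Pull it down evenly: push each of the four lever nuts clockwise, seen from above, half a turn until it stops, one after the other in cross order - first the one with the red knob, then the one diagonally opposite, then the other two in either order. Leave the things standing around where they are.

Things in the scene. Friction and masses are not known exactly. Their poses are not given: they have to be found in the camera images.
- mill: Green cast housing of a hand grain mill, lying on its back, fixed to the worktop: a drum 140 mm across, 45 mm high, with four lugs and a short chute at its -y side. Origin: centre of its underside, on the worktop; z up. Four upright steel studs (10 mm thick, tops 85 mm above the worktop) stand at x, y = +-56 mm in this frame; each carries a lever nut.
- cover: Square aluminium cover plate of the mill, 142 x 142 x 8 mm, with a 5 mm high hub (52 mm across) in the middle, loose on the four studs and resting on springs under the nuts. Origin: centre of its underside; z up. The underside is about 49 mm above the mill's underside while loose, about 45 mm when seated flat. Its top is 57 mm above the worktop at the start.
- nut_1 (a joint): Turn of the nut with the red knob, at mill (+56, +56) mm; rad, growing clockwise seen from above (tightening): 0 to 0.35 at the start, hard stop at 3.14. Seen from above the lever points 90 deg counter-clockwise of the direction mill centre to stud at 0, straight outward at 1.57, 90 deg clockwise at 3.14. Takes 2 to 3 N at the knob, stays where left, sinks 3.8 mm in all.
- knob_1 (a point): Middle of the upright red knob (16 mm thick, 28 mm tall) on the lever of nut_1, 40 mm from the stud's axis; 80 mm above the worktop at joint 0, 76 mm when tight. The knob's foot is 14 mm below this point; the lever, an 8 mm bar, runs 9 mm below it. The nut's collar is 20 mm thick (28 at its foot) and as high as this point.
- nut_2 (a joint): Turn of the nut diagonally opposite the red one, black knob, at mill (-56, -56) mm; rad, growing clockwise seen from above (tightening): 0 to 0.35 at the start, hard stop at 3.14. Seen from above the lever points 90 deg counter-clockwise of the direction mill centre to stud at 0, straight outward at 1.57, 90 deg clockwise at 3.14. Takes 2 to 3 N at the knob, stays where left, sinks 3.8 mm in all.
- knob_2 (a point): Middle of the upright black knob (16 mm thick, 28 mm tall) on the lever of nut_2, 40 mm from the stud's axis; 80 mm above the worktop at joint 0, 76 mm when tight. The knob's foot is 14 mm below this point; the lever, an 8 mm bar, runs 9 mm below it. The nut's collar is 20 mm thick (28 at its foot) and as high as this point.
- nut_3 (a joint): Turn of black-knobbed nut at mill (+56, -56) mm, beside the red one; rad, growing clockwise seen from above (tightening): 0 to 0.35 at the start, hard stop at 3.14. Seen from above the lever points 90 deg counter-clockwise of the direction mill centre to stud at 0, straight outward at 1.57, 90 deg clockwise at 3.14. Takes 2 to 3 N at the knob, stays where left, sinks 3.8 mm in all.
- knob_3 (a point): Middle of the upright black knob (16 mm thick, 28 mm tall) on the lever of nut_3, 40 mm from the stud's axis; 80 mm above the worktop at joint 0, 76 mm when tight. The knob's foot is 14 mm below this point; the lever, an 8 mm bar, runs 9 mm below it. The nut's collar is 20 mm thick (28 at its foot) and as high as this point.
- nut_4 (a joint): Turn of black-knobbed nut at mill (-56, +56) mm, beside the red one on the other side; rad, growing clockwise seen from above (tightening): 0 to 0.35 at the start, hard stop at 3.14. Seen from above the lever points 90 deg counter-clockwise of the direction mill centre to stud at 0, straight outward at 1.57, 90 deg clockwise at 3.14. Takes 2 to 3 N at the knob, stays where left, sinks 3.8 mm in all.
- knob_4 (a point): Middle of the upright black knob (16 mm thick, 28 mm tall) on the lever of nut_4, 40 mm from the stud's axis; 80 mm above the worktop at joint 0, 76 mm when tight. The knob's foot is 14 mm below this point; the lever, an 8 mm bar, runs 9 mm below it. The nut's collar is 20 mm thick (28 at its foot) and as high as this point.
- clip_jar_oats: Bystander, to be left alone: glass clip-top jar of white flakes, 106x100x119 mm. Origin: centre of its underside.
- jam_jar: Bystander, to be left alone: jam jar with a white lid, 66x66x87 mm. Origin: centre of its underside.
- lime: Bystander, to be left alone: green lime, 52x43x42 mm. Origin: centre of its underside.
- sardine_tin: Bystander, to be left alone: flat tin with a blue-green lid, 63x105x26 mm. Origin: centre of its underside.
- lemon_b: Bystander, to be left alone: yellow lemon, 72x57x58 mm. Origin: centre of its underside.
- mug_b: Bystander, to be left alone: orange mug, 81x113x101 mm. Origin: centre of its underside.
- spice_b: Bystander, to be left alone: spice jar with a black cap, 41x41x105 mm. Origin: centre of its underside.

How it is judged:
By the outcome, as a careful person would: the job done as asked, in the order asked, and still so for the second after the job is handed in, with the robot touching nothing.
It also fails if it takes over 72 s, if anything falls off the work surface, if the arm or the gripper's body presses on something with over 40 N, if the wrist force passes 120 N, or if a joint passes its speed limit or range.

## Working session

There is one attempt and no reset: what is moved stays moved. The work goes in short steps, Python scripts to look and compute and a tool call to move; the robot and the scene stay as the last step left them, time stands still between calls to the robot, and variables do not carry over. Pictures are saved under pics/ and viewed, at most 10 in all, crops included, and the job is handed in when it is done.

Besides the shell and the picture viewer there is one more tool, called after "Request:" by a JSON object that holds its "api" and its "payload", one argument or row to a line. send_rows: Moves the arm, as the interface text tells. Its arguments: {"type":"object","properties":{"steps":{"type":"array","items":{"type":"array","items":{"type":"number"}}},"squeeze":{"type":"number"}},"required":["steps"]}

```bash
mkdir -p pics
cat > h.py <<'E'
import numpy as np, cv2
from plant import ctrl
def cal(n):
    c=ctrl.calibration(n); return np.array(c["intrinsics"]),c["k1"],np.array(c["extrinsics"])
def ray(n,uv):
    K,k,E=cal(n); p=cv2.undistortPoints(np.array([[uv]],float),K,np.array([k,0,0,0,0.]))[0,0]
    d=E[:3,:3].T@np.array([p[0],-p[1],-1]); o=-E[:3,:3].T@E[:3,3]; return o,d
def onz(n,uv,z):
    o,d=ray(n,uv); return o+d*(z-o[2])/d[2]
def proj(n,P):
    K,k,E=cal(n); q=E[:3,:3]@np.array(P)+E[:3,3]; s=np.array([q[0],-q[1]])/-q[2]; s=s*(1+k*(s@s)); return K[:2,:2]@s+K[:2,2]
def snap(n,f):
    im=ctrl.read_camera(n); cv2.imwrite(f,im[:,:,::-1]); return im
E
python3 - <<'E'
from h import *
np.set_printoptions(precision=3,suppress=True)
for n in("scene","top"):
    snap(n,f"pics/{n}0.png"); K,k,E=cal(n); print(n,K[0,0],k,-E[:3,:3].T@E[:3,3])
s=ctrl.get_state(); print(s)
E
```

```text
scene 453.0961435113746 -0.09196241377484597 [-0.344  0.722  0.601]
top 350.05422186029153 -0.08004145772058702 [ 0.453 -0.066  1.005]
{'time': 0.1, 'qpos': array([-1.407,  0.287,  1.578, -0.   ,  1.279, -0.15 ]), 'dq': array([-0.001, -0.002, -0.002, -0.   ,  0.001,  0.   ]), 'joint_efforts': array([  0.   , -40.73 , -29.37 ,  -0.   ,   0.003,   0.   ]), 'eef_pos': array([ 0.208, -0.641,  0.238]), 'tcp_rot': array([ 0.988,  0.156, -0.   , -0.001]), 'contact_force': array([ 0.003,  0.6  , -0.146]), 'wrist_torque': array([-0.001, -0.034, -0.011]), 'finger_force': 0.0, 'opening': 0.9981675022933894}
```

View pics/top0.png

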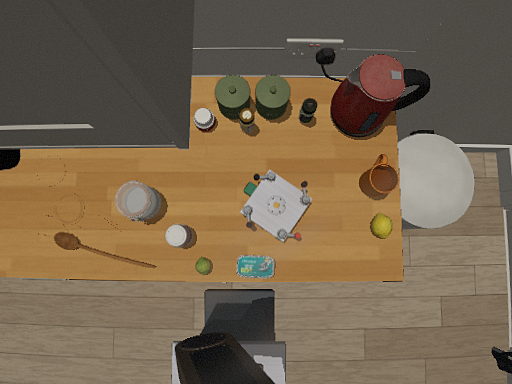

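View pics/scene0.png

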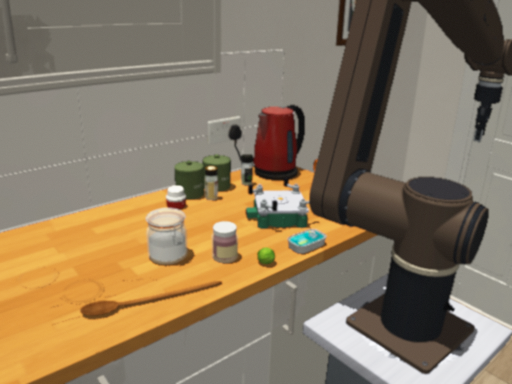

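The top view shows the mill at about (276,206), the red knob at (298,236), a green chute at (251,189), and black knobs near (257,177), (304,184) and (250,225). I'll zoom in next.

Run:
```python
from h import *
np.set_printoptions(precision=4,suppress=True)
im=cv2.imread("pics/top0.png"); x0,y0=226,156
c=cv2.resize(im[y0:y0+100,x0:x0+100],None,fx=6,fy=6,interpolation=cv2.INTER_CUBIC)
cv2.imwrite("pics/crop0.png",c)
hsv=cv2.cvtColor(im,cv2.COLOR_BGR2HSV)
roi=np.zeros(im.shape[:2],np.uint8); roi[165:250,236:320]=1
# cover: low saturation bright
m=((hsv[...,1]<60)&(hsv[...,2]>130)).astype(np.uint8)*roi
m=cv2.morphologyEx(m,cv2.MORPH_OPEN,np.ones((3,3)))
cs,_=cv2.findContours(m,cv2.RETR_EXTERNAL,cv2.CHAIN_APPROX_NONE); b=max(cs,key=cv2.contourArea)
r=cv2.minAreaRect(b); print(r)
print([onz("top",p,.057)[:2] for p in cv2.boxPoints(r)], onz("top",r[0],.057))
M=cv2.moments(m); 
red=((hsv[...,0]<6)|(hsv[...,0]>174))&(hsv[...,1]>150)&(hsv[...,2]>100)&(roi>0)
ys,xs=np.where(red); print("red",len(xs),xs.mean(),ys.mean(),onz("top",(xs.mean(),ys.mean()),.085))
print("px/0.1m",proj("top",[.5,0,.057]),proj("top",[.6,0,.057]),proj("top",[.5,.1,.057]))
```

```text
((275.70947265625, 205.11697387695312), (52.819664001464844, 52.385292053222656), 34.38034439086914)
[array([ 0.5142, -0.0291]), array([ 0.6335, -0.1095]), array([ 0.5514, -0.2284]), array([ 0.4343, -0.1468])] [ 0.5328 -0.1283  0.057 ]
red 22 297.09090909090907 235.0909090909091 [ 0.4519 -0.1822  0.085 ]
px/0.1m [228.3497 217.0175] [228.774  180.4927] [191.5418 216.8362]
```

View pics/crop0.png

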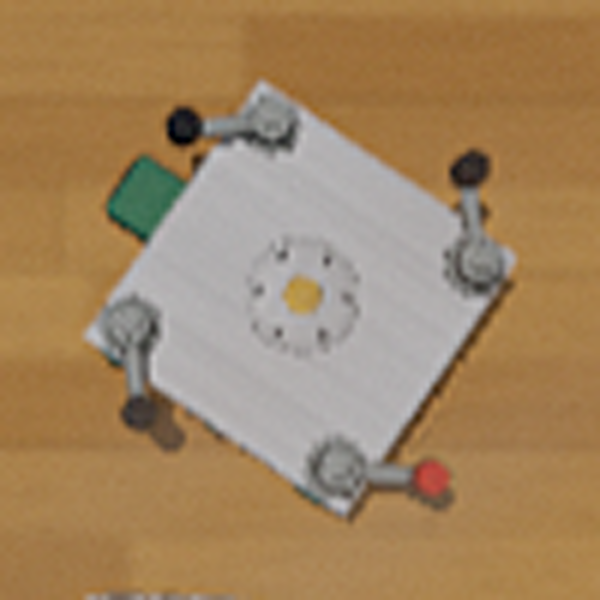

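```bash
cat > plan.py <<'E'
from h import *
np.set_printoptions(precision=4,suppress=True)
f=lambda p:(np.array(p)+.5)/6-.5+np.array([226,156])
st=[onz("top",f(p),.082)[:2] for p in [(338,465),(272,118),(130,325),(480,262)]]
kn=[onz("top",f(p),.090)[:2] for p in [(432,478),(184,127),(139,412),(470,168)]]
C=np.mean(st,0); 
base=[45,-135,-45,135]
yaws=[(np.degrees(np.arctan2(*(s-C)[::-1]))-b+180)%360-180 for s,b in zip(st,base)]
yaw=np.mean(np.array(yaws)%360)
S=[C+.0792*np.array([np.cos(np.radians(yaw+b)),np.sin(np.radians(yaw+b))]) for b in base]
if __name__=="__main__":
    print("C",C,"yaw",yaw,yaws,[np.linalg.norm(s-C) for s in st])
    for i in range(4):
        d=kn[i]-st[i]; a=np.degrees(np.arctan2(d[1],d[0])); print(i+1,"S",S[i],st[i],"knob",kn[i],np.linalg.norm(d),"joint deg",(yaw+base[i]+90-a+180)%360-180,"out",(yaw+base[i])%360)
def T():
    from scipy.spatial.transform import Rotation as R
    s=ctrl.get_state(); return np.array(s["eef_pos"]),R.from_quat(s["tcp_rot"]).as_matrix(),s
def path(i,degs,r=.046,z=.082,off=0):
    """tool-frame shifts to block-centre angles (joint degrees) about stud i"""
    p,M,s=T(); ax=np.degrees(np.arctan2(M[1,0],M[0,0])); print("tcp",p,"x-axis yaw",ax,"F",s["contact_force"],"t",s["time"])
    for d in degs:
        a=np.radians(yaw+base[i-1]+90-d); w=np.array([*(S[i-1]+r*np.array([np.cos(a),np.sin(a)])),z])
        print(d,"world",w,"shift",M.T@(w-p))
E
python3 plan.py; python3 -c "
from plan import *
path(1,[-45],z=.15)"
```

```text
C [ 0.5331 -0.1286] yaw 145.4491485899474 [np.float64(145.4897479613557), np.float64(145.51901380937113), np.float64(145.97881563494246), np.float64(144.8090169541204)] [np.float64(0.0772953430039171), np.float64(0.07890086967375882), np.float64(0.07861333450870678), np.float64(0.07865632345361304)]
1 S [ 0.4552 -0.143 ] [ 0.4571 -0.1427] knob [ 0.4515 -0.1828] 0.04049407407348203 joint deg 18.374562123720466 out 190.4491485899474
2 S [ 0.611  -0.1143] [ 0.6107 -0.1142] knob [ 0.6051 -0.0749] 0.039667820328797634 joint deg 2.4240976792355298 out 10.449148589947413
3 S [ 0.5187 -0.0507] [ 0.5181 -0.0515] knob [ 0.4797 -0.0557] 0.03863877144354019 joint deg 4.167641132385825 out 100.44914858994741
4 S [ 0.5475 -0.2065] [ 0.5465 -0.2061] knob [ 0.5873 -0.2011] 0.041136441490006594 joint deg 3.437957569298078 out 280.4491485899474
tcp [ 0.2083 -0.6414  0.238 ] x-axis yaw 17.97740688979382 F [ 0.0026  0.6002 -0.1456] t 0.1
-45 world [ 0.4931 -0.1691  0.15  ] shift [ 0.4167 -0.3612  0.089 ]
```

```bash
python3 -c "
from plan import *
path(1,[-30],z=.13)"
```

```text
tcp [ 0.2083 -0.6414  0.238 ] x-axis yaw 17.97740688979382 F [ 0.0026  0.6002 -0.1456] t 0.1
-30 world [ 0.4851 -0.178   0.13  ] shift [ 0.4063 -0.3552  0.109 ]
```

Request:
{"api": "send_rows", "payload": {
  "steps": [
    [0.041, -0.036, 0, 2, -1],
    [0.081, -0.071, 0, 4, -1],
    [0.122, -0.107, 0, 7.5, -1],
    [0.163, -0.142, 0, 7.5, -1],
    [0.203, -0.178, 0, 7.5, -1],
    [0.244, -0.213, 0, 7.5, -1],
    [0.284, -0.249, 0, 7.5, -1],
    [0.325, -0.284, 0, 7.5, -1],
    [0.366, -0.32, 0, 7.5, -1],
    [0.406, -0.355, 0, 7.5, -1],
    [0.406, -0.355, 0.05, 7.5, -1],
    [0.406, -0.355, 0.1, 7.5, -1]
  ],
  "squeeze": 20
}}

```text
time: 1.3
eef_pos: [0.4874, -0.1785, 0.1525]
tcp_rot: [0.996, 0.093, 0.003, 0.002]
contact_force: [0.2, -0.3, -0.2]
opening: 0.006
finger_force: 0.0
```

Request:
{"api": "send_rows", "payload": {
  "steps": [
    [0, 0, 0, 0, -1],
    [0, 0, 0, 0, -1],
    [0, 0, 0, 0, -1]
  ]
}}

```text
time: 1.6
eef_pos: [0.4853, -0.182, 0.1532]
tcp_rot: [0.996, 0.091, 0.002, 0.001]
contact_force: [-0.2, -0.4, 0.7]
opening: -0.005
finger_force: 0.0
```

```bash
python3 -c "
from plan import *
path(1,[-30,-20,-10,0,10,20,30])
im=snap('top','pics/t1.png'); cv2.imwrite('pics/t1c.png',cv2.resize(im[150:262,220:332,::-1],None,fx=5,fy=5,interpolation=cv2.INTER_CUBIC))"
```

```text
tcp [ 0.4853 -0.182   0.1532] x-axis yaw 10.416608771806187 F [-0.1967 -0.4391  0.6726] t 1.6
-30 world [ 0.4851 -0.178   0.082 ] shift [ 0.0003 -0.0042  0.0712]
-20 world [ 0.4785 -0.1826  0.082 ] shift [-0.007  -0.0008  0.0711]
-10 world [ 0.4713 -0.1861  0.082 ] shift [-0.0147  0.0013  0.0711]
0 world [ 0.4636 -0.1882  0.082 ] shift [-0.0227  0.002   0.0711]
10 world [ 0.4556 -0.189   0.082 ] shift [-0.0307  0.0013  0.0711]
20 world [ 0.4476 -0.1884  0.082 ] shift [-0.0385 -0.0007  0.0711]
30 world [ 0.4398 -0.1863  0.082 ] shift [-0.0457 -0.0041  0.071 ]
```

View pics/t1c.png

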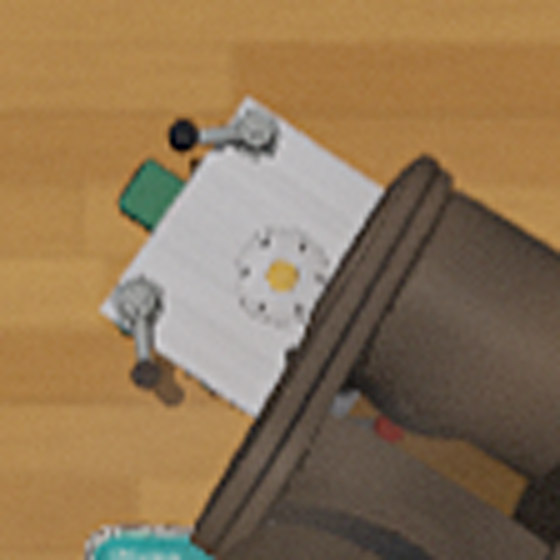

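The arm hides most of the mill. The red knob is still visible at crop (388,430), clear of the fingers. I'll descend and start pushing.

Request:
{"api": "send_rows", "payload": {
  "steps": [
    [0, -0.004, 0.035, 0, -1],
    [0, -0.004, 0.06, 0, -1],
    [0, -0.004, 0.071, 0, -1],
    [0, -0.004, 0.071, 0, -1],
    [-0.007, -0.001, 0.071, 0, -1],
    [-0.015, 0.001, 0.071, 0, -1],
    [-0.019, 0.002, 0.071, 0, -1],
    [-0.023, 0.002, 0.071, 0, -1],
    [-0.027, 0.002, 0.071, 0, -1],
    [-0.031, 0.001, 0.071, 0, -1]
  ]
}}

```text
time: 2.65
eef_pos: [0.455, -0.1878, 0.0809]
tcp_rot: [0.996, 0.091, 0.002, 0.001]
contact_force: [3.7, 1.4, 1.1]
opening: 0.001
finger_force: 1.6
```

```bash
python3 -c "
from plan import *
path(1,range(10,171,10),z=.081)"
```

```text
tcp [ 0.455  -0.1878  0.0809] x-axis yaw 10.459674988608212 F [3.7025 1.4386 1.0998] t 2.65
10 world [ 0.4556 -0.189   0.081 ] shift [ 0.0004  0.0013 -0.0001]
20 world [ 0.4476 -0.1884  0.081 ] shift [-0.0074 -0.0008 -0.0002]
30 world [ 0.4398 -0.1863  0.081 ] shift [-0.0146 -0.0042 -0.0002]
40 world [ 0.4325 -0.183   0.081 ] shift [-0.0212 -0.0088 -0.0002]
50 world [ 0.4259 -0.1785  0.081 ] shift [-0.0269 -0.0144 -0.0003]
60 world [ 0.4202 -0.1728  0.081 ] shift [-0.0315 -0.021  -0.0003]
70 world [ 0.4156 -0.1663  0.081 ] shift [-0.0349 -0.0283 -0.0003]
80 world [ 0.4121 -0.1591  0.081 ] shift [-0.0369 -0.036  -0.0004]
90 world [ 0.41   -0.1513  0.081 ] shift [-0.0376 -0.044  -0.0004]
100 world [ 0.4092 -0.1434  0.081 ] shift [-0.0369 -0.052  -0.0004]
110 world [ 0.4099 -0.1354  0.081 ] shift [-0.0348 -0.0597 -0.0004]
120 world [ 0.4119 -0.1276  0.081 ] shift [-0.0315 -0.067  -0.0004]
130 world [ 0.4152 -0.1203  0.081 ] shift [-0.0269 -0.0736 -0.0004]
140 world [ 0.4198 -0.1137  0.081 ] shift [-0.0212 -0.0792 -0.0004]
150 world [ 0.4254 -0.108   0.081 ] shift [-0.0146 -0.0838 -0.0004]
160 world [ 0.4319 -0.1033  0.081 ] shift [-0.0073 -0.0872 -0.0004]
170 world [ 0.4392 -0.0999  0.081 ] shift [ 0.0004 -0.0893 -0.0004]
```

Request:
{"api": "send_rows", "payload": {
  "steps": [
    [-0.007, -0.001, 0, 0, -1],
    [-0.0145, -0.004, 0, 0, -1],
    [-0.021, -0.009, 0, 0, -1],
    [-0.027, -0.0145, 0, 0, -1],
    [-0.0315, -0.021, 0, 0, -1],
    [-0.035, -0.0285, 0.001, 0, -1],
    [-0.037, -0.036, 0.001, 0, -1],
    [-0.0375, -0.044, 0.001, 0, -1],
    [-0.037, -0.052, 0.001, 0, -1]
  ]
}}

```text
time: 3.55
eef_pos: [0.4064, -0.1419, 0.0779]
tcp_rot: [0.996, 0.092, -0.002, -0.0]
contact_force: [1.2, -4.3, -1.3]
opening: -0.0
finger_force: 2.0
```

```bash
python3 -c "
from plan import *
path(1,range(100,171,10),z=.08)"
```

```text
tcp [ 0.4064 -0.1419  0.0779] x-axis yaw 10.512295715186031 F [ 1.2195 -4.3104 -1.3015] t 3.55
100 world [ 0.4092 -0.1434  0.08  ] shift [ 0.0025  0.002  -0.0022]
110 world [ 0.4099 -0.1354  0.08  ] shift [ 0.0046 -0.0058 -0.0022]
120 world [ 0.4119 -0.1276  0.08  ] shift [ 0.008  -0.013  -0.0022]
130 world [ 0.4152 -0.1203  0.08  ] shift [ 0.0126 -0.0196 -0.0022]
140 world [ 0.4198 -0.1137  0.08  ] shift [ 0.0183 -0.0253 -0.0022]
150 world [ 0.4254 -0.108   0.08  ] shift [ 0.0249 -0.0298 -0.0022]
160 world [ 0.4319 -0.1033  0.08  ] shift [ 0.0321 -0.0332 -0.0022]
170 world [ 0.4392 -0.0999  0.08  ] shift [ 0.0399 -0.0353 -0.0023]
```

Request:
{"api": "send_rows", "payload": {
  "steps": [
    [0.0045, -0.006, -0.001, 0, -1],
    [0.008, -0.013, -0.001, 0, -1],
    [0.0125, -0.0195, -0.001, 0, -1],
    [0.018, -0.025, -0.001, 0, -1],
    [0.0215, -0.0275, -0.001, 0, -1],
    [0.025, -0.03, -0.001, 0, -1]
  ]
}}

```text
time: 4.15
eef_pos: [0.427, -0.1079, 0.0792]
tcp_rot: [0.996, 0.092, -0.001, -0.0]
contact_force: [-2.5, -3.6, -1.0]
opening: 0.004
finger_force: 1.8
```

```bash
python3 -c "
from plan import *
path(1,[150,155,160,165,170],z=.08)"
```

```text
tcp [ 0.427  -0.1079  0.0792] x-axis yaw 10.511272120854423 F [-2.4778 -3.5735 -1.0062] t 4.15
150 world [ 0.4254 -0.108   0.08  ] shift [-0.0016 -0.0002 -0.0008]
155 world [ 0.4285 -0.1055  0.08  ] shift [ 0.0019 -0.002  -0.0008]
160 world [ 0.4319 -0.1033  0.08  ] shift [ 0.0056 -0.0036 -0.0009]
165 world [ 0.4355 -0.1015  0.08  ] shift [ 0.0095 -0.0048 -0.0009]
170 world [ 0.4392 -0.0999  0.08  ] shift [ 0.0134 -0.0056 -0.0009]
```

Request:
{"api": "send_rows", "payload": {
  "steps": [
    [0.002, -0.0015, 0, 0, -1],
    [0.004, -0.0025, 0, 0, -1],
    [0.006, -0.003, 0, 0, -1]
  ]
}}

```text
time: 4.45
eef_pos: [0.4304, -0.1054, 0.079]
tcp_rot: [0.996, 0.093, -0.004, 0.001]
contact_force: [-12.4, -10.9, 2.8]
opening: 0.003
finger_force: 7.3
```

Request:
{"api": "send_rows", "payload": {
  "steps": [
    [0.002, 0, 0, 0, -1],
    [0.003, 0, 0, 0, -1]
  ]
}}

```text
time: 4.65
eef_pos: [0.431, -0.1051, 0.0787]
tcp_rot: [0.996, 0.093, -0.007, 0.0]
contact_force: [-20.0, -10.7, 7.9]
opening: 0.001
finger_force: 10.6
```

Request:
{"api": "send_rows", "payload": {
  "steps": [
    [-0.006, 0, 0, 0, -1],
    [-0.012, 0, 0, 0, -1],
    [-0.012, 0, -0.03, 0, -1],
    [-0.012, 0, -0.07, 0, -1],
    [-0.012, 0, -0.07, 0, -1]
  ]
}}

```text
time: 5.15
eef_pos: [0.4281, -0.1075, 0.1559]
tcp_rot: [0.996, 0.091, 0.006, 0.003]
contact_force: [1.1, -0.4, 0.3]
opening: -0.001
finger_force: 0.0
```

```bash
python3 -c "
from plan import *
path(2,[-45],z=.15);path(2,range(-45,21,10))"
```

```text
tcp [ 0.4281 -0.1075  0.1559] x-axis yaw 10.460033682130119 F [ 1.1257 -0.3864  0.2852] t 5.15
-45 world [ 0.5731 -0.0882  0.15  ] shift [0.146  0.0073 0.0077]
tcp [ 0.4281 -0.1075  0.1559] x-axis yaw 10.460033682130119 F [ 1.1257 -0.3864  0.2852] t 5.15
-45 world [ 0.5731 -0.0882  0.082 ] shift [0.1452 0.0068 0.0757]
-35 world [ 0.5782 -0.082   0.082 ] shift [0.1513 0.0017 0.0758]
-25 world [ 0.5843 -0.0768  0.082 ] shift [ 0.1583 -0.0023  0.0758]
-15 world [ 0.5912 -0.0727  0.082 ] shift [ 0.1658 -0.0051  0.0759]
-5 world [ 0.5987 -0.0699  0.082 ] shift [ 0.1737 -0.0065  0.076 ]
5 world [ 0.6066 -0.0685  0.082 ] shift [ 0.1817 -0.0065  0.0761]
15 world [ 0.6146 -0.0684  0.082 ] shift [ 0.1896 -0.0051  0.0762]
```

Request:
{"api": "send_rows", "payload": {
  "steps": [
    [0.04, 0.002, 0, 0, -1],
    [0.08, 0.004, 0, 0, -1],
    [0.12, 0.006, 0, 0, -1],
    [0.145, 0.007, 0, 0, -1],
    [0.145, 0.007, 0, 0, -1],
    [0.145, 0.007, 0, 0, -1]
  ]
}}

```text
time: 5.75
eef_pos: [0.5676, -0.086, 0.1489]
tcp_rot: [0.996, 0.092, -0.0, -0.001]
contact_force: [-0.6, -0.0, 1.0]
opening: -0.002
finger_force: 0.0
```

```bash
python3 -c "
from plan import *
path(2,range(-45,31,10))
im=snap('top','pics/t2.png'); cv2.imwrite('pics/t2c.png',cv2.resize(im[150:262,220:332,::-1],None,fx=5,fy=5,interpolation=cv2.INTER_CUBIC))"
```

```text
tcp [ 0.5676 -0.086   0.1489] x-axis yaw 10.50933138050175 F [-0.6329 -0.0201  1.0403] t 5.75
-45 world [ 0.5731 -0.0882  0.082 ] shift [0.005  0.0033 0.0668]
-35 world [ 0.5782 -0.082   0.082 ] shift [ 0.0112 -0.0019  0.0668]
-25 world [ 0.5843 -0.0768  0.082 ] shift [ 0.0181 -0.0059  0.0669]
-15 world [ 0.5912 -0.0727  0.082 ] shift [ 0.0257 -0.0086  0.0669]
-5 world [ 0.5987 -0.0699  0.082 ] shift [ 0.0336 -0.01    0.0669]
5 world [ 0.6066 -0.0685  0.082 ] shift [ 0.0416 -0.01    0.0669]
15 world [ 0.6146 -0.0684  0.082 ] shift [ 0.0495 -0.0086  0.0668]
25 world [ 0.6226 -0.0697  0.082 ] shift [ 0.057  -0.0058  0.0668]
```

View pics/t2c.png

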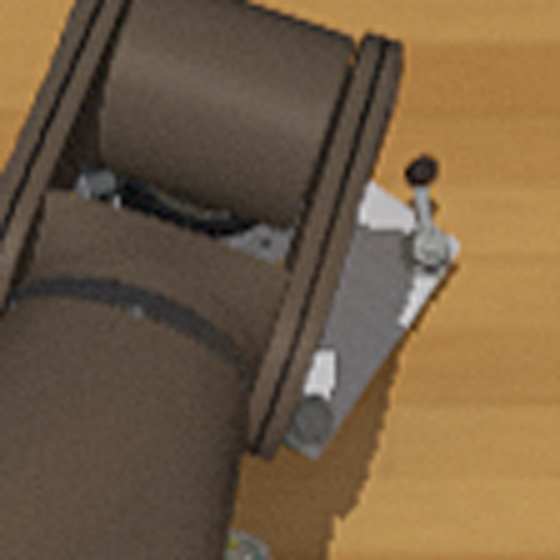

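The red lever has left its start side, and its collar is at crop (312,418). The rest of it is hidden by the arm. The force jump to 20 N at the expected end position confirms it hit the stop, so I'm moving to nut 2.

Request:
{"api": "send_rows", "payload": {
  "steps": [
    [0.005, 0.003, 0.035, 0, -1],
    [0.005, 0.003, 0.06, 0, -1],
    [0.005, 0.003, 0.067, 0, -1],
    [0.005, 0.003, 0.067, 0, -1],
    [0.011, -0.002, 0.067, 0, -1],
    [0.018, -0.006, 0.067, 0, -1],
    [0.0255, -0.0085, 0.067, 0, -1],
    [0.0335, -0.01, 0.067, 0, -1],
    [0.0415, -0.01, 0.067, 0, -1],
    [0.0495, -0.0085, 0.067, 0, -1]
  ]
}}

```text
time: 6.8
eef_pos: [0.6143, -0.0691, 0.082]
tcp_rot: [0.996, 0.092, -0.002, -0.0]
contact_force: [-7.4, -6.4, -0.2]
opening: 0.003
finger_force: 3.4
```

```bash
python3 -c "
from plan import *
path(2,range(15,156,10),z=.081)"
```

```text
tcp [ 0.6143 -0.0691  0.082 ] x-axis yaw 10.523107417379686 F [-7.3889 -6.3774 -0.1976] t 6.8
15 world [ 0.6146 -0.0684  0.081 ] shift [ 0.0005 -0.0006  0.001 ]
25 world [ 0.6226 -0.0697  0.081 ] shift [0.008  0.0022 0.001 ]
35 world [ 0.6301 -0.0724  0.081 ] shift [0.0149 0.0062 0.001 ]
45 world [ 0.6371 -0.0764  0.081 ] shift [0.0211 0.0114 0.001 ]
55 world [ 0.6433 -0.0815  0.081 ] shift [0.0262 0.0175 0.0009]
65 world [ 0.6485 -0.0876  0.081 ] shift [0.0302 0.0245 0.0009]
75 world [ 0.6525 -0.0945  0.081 ] shift [0.0329 0.032  0.0009]
85 world [ 0.6553 -0.102   0.081 ] shift [0.0343 0.0399 0.0009]
95 world [ 0.6568 -0.1099  0.081 ] shift [0.0343 0.0479 0.0009]
105 world [ 0.6568 -0.1179  0.081 ] shift [0.0329 0.0558 0.0009]
115 world [ 0.6555 -0.1258  0.081 ] shift [0.0302 0.0633 0.0009]
125 world [ 0.6528 -0.1334  0.081 ] shift [0.0261 0.0703 0.0009]
135 world [ 0.6489 -0.1404  0.081 ] shift [0.021  0.0764 0.0009]
145 world [ 0.6438 -0.1465  0.081 ] shift [0.0148 0.0816 0.0009]
155 world [ 0.6377 -0.1517  0.081 ] shift [0.0079 0.0856 0.001 ]
```

Request:
{"api": "send_rows", "payload": {
  "steps": [
    [0.008, 0.002, 0.001, 0, -1],
    [0.015, 0.006, 0.001, 0, -1],
    [0.021, 0.0115, 0.001, 0, -1],
    [0.026, 0.0175, 0.001, 0, -1]
  ]
}}

```text
time: 7.2
eef_pos: [0.6438, -0.0811, 0.0809]
tcp_rot: [0.996, 0.091, -0.0, -0.001]
contact_force: [-3.9, 3.2, -0.7]
opening: -0.003
finger_force: 1.6
```

Request:
{"api": "send_rows", "payload": {
  "steps": [
    [0.004, 0.007, 0, 0, -1],
    [0.007, 0.0145, 0, 0, -1],
    [0.008, 0.0225, 0, 0, -1],
    [0.008, 0.0305, 0, 0, -1],
    [0.007, 0.0385, 0.001, 0, -1],
    [0.004, 0.046, 0.001, 0, -1]
  ]
}}

```text
time: 7.8
eef_pos: [0.6565, -0.1268, 0.081]
tcp_rot: [0.996, 0.091, 0.001, -0.0]
contact_force: [0.3, 5.2, -0.5]
opening: 0.0
finger_force: 1.8
```

```bash
python3 -c "
from plan import *
path(2,range(115,176,10),z=.08)"
```

```text
tcp [ 0.6565 -0.1268  0.081 ] x-axis yaw 10.454800331798518 F [ 0.271   5.2398 -0.4775] t 7.8
115 world [ 0.6555 -0.1258  0.08  ] shift [-0.0008 -0.0011  0.001 ]
125 world [ 0.6528 -0.1334  0.08  ] shift [-0.0048  0.0059  0.001 ]
135 world [ 0.6489 -0.1404  0.08  ] shift [-0.01   0.012  0.001]
145 world [ 0.6438 -0.1465  0.08  ] shift [-0.0161  0.0171  0.001 ]
155 world [ 0.6377 -0.1517  0.08  ] shift [-0.0231  0.0212  0.001 ]
165 world [ 0.6308 -0.1558  0.08  ] shift [-0.0306  0.0239  0.001 ]
175 world [ 0.6232 -0.1586  0.08  ] shift [-0.0385  0.0253  0.0009]
```

Request:
{"api": "send_rows", "payload": {
  "steps": [
    [-0.005, 0.006, 0.001, 0, -1],
    [-0.01, 0.012, 0.001, 0, -1],
    [-0.016, 0.017, 0.001, 0, -1],
    [-0.0195, 0.0195, 0.001, 0, -1],
    [-0.023, 0.022, 0.001, 0, -1]
  ]
}}

```text
time: 8.3
eef_pos: [0.637, -0.1526, 0.0798]
tcp_rot: [0.996, 0.091, 0.001, 0.0]
contact_force: [2.7, 3.3, -1.1]
opening: 0.002
finger_force: 1.7
```

Request:
{"api": "send_rows", "payload": {
  "steps": [
    [-0.002, 0.001, 0, 0, -1],
    [-0.004, 0.001, 0, 0, -1]
  ]
}}

```text
time: 8.5
eef_pos: [0.6357, -0.1531, 0.0802]
tcp_rot: [0.996, 0.09, 0.004, -0.0]
contact_force: [12.2, 6.6, -2.6]
opening: 0.002
finger_force: 6.2
```

Request:
{"api": "send_rows", "payload": {
  "steps": [
    [-0.002, 0, 0, 0, -1],
    [-0.003, 0, 0, 0, -1]
  ]
}}

```text
time: 8.7
eef_pos: [0.6351, -0.1532, 0.0806]
tcp_rot: [0.996, 0.09, 0.007, 0.0]
contact_force: [16.6, 7.5, -6.9]
opening: -0.003
finger_force: 8.8
```

Request:
{"api": "send_rows", "payload": {
  "steps": [
    [0.006, 0, 0, 0, -1],
    [0.012, 0, 0, 0, -1],
    [0.012, 0, -0.03, 0, -1],
    [0.012, 0, -0.07, 0, -1],
    [0.012, 0, -0.07, 0, -1]
  ]
}}

```text
time: 9.2
eef_pos: [0.6453, -0.1546, 0.1567]
tcp_rot: [0.996, 0.091, 0.004, 0.004]
contact_force: [0.6, -0.3, 1.1]
opening: -0.002
finger_force: 0.0
```

```bash
python3 -c "
from plan import *
path(4,[-40],z=.15)"
```

```text
tcp [ 0.6453 -0.1546  0.1567] x-axis yaw 10.499590995834698 F [ 0.6302 -0.2994  1.0994] t 9.2
-40 world [ 0.5768 -0.171   0.15  ] shift [-0.0704  0.0037  0.0062]
```

Request:
{"api": "send_rows", "payload": {
  "steps": [
    [-0.035, 0.002, 0, 0, -1],
    [-0.07, 0.004, 0, 0, -1],
    [-0.07, 0.004, 0, 0, -1],
    [-0.07, 0.004, 0, 0, -1]
  ]
}}

```text
time: 9.6
eef_pos: [0.5733, -0.1695, 0.1492]
tcp_rot: [0.996, 0.091, -0.001, 0.0]
contact_force: [-0.4, -0.3, -0.2]
opening: -0.001
finger_force: 0.0
```

```bash
python3 -c "
from plan import *
path(4,range(-40,31,10))"
```

```text
tcp [ 0.5733 -0.1695  0.1492] x-axis yaw 10.419394237695792 F [-0.4141 -0.2803 -0.2462] t 9.6
-40 world [ 0.5768 -0.171   0.082 ] shift [0.0033 0.0021 0.0672]
-30 world [ 0.5825 -0.1767  0.082 ] shift [0.0079 0.0087 0.0672]
-20 world [ 0.5871 -0.1832  0.082 ] shift [0.0112 0.0159 0.0672]
-10 world [ 0.5906 -0.1904  0.082 ] shift [0.0133 0.0237 0.0672]
0 world [ 0.5927 -0.1982  0.082 ] shift [0.014  0.0317 0.0672]
10 world [ 0.5935 -0.2062  0.082 ] shift [0.0133 0.0396 0.0672]
20 world [ 0.5928 -0.2141  0.082 ] shift [0.0113 0.0474 0.0673]
30 world [ 0.5908 -0.2219  0.082 ] shift [0.0079 0.0547 0.0673]
```

Request:
{"api": "send_rows", "payload": {
  "steps": [
    [0.0035, 0.002, 0.035, 0, -1],
    [0.0035, 0.002, 0.06, 0, -1],
    [0.0035, 0.002, 0.067, 0, -1],
    [0.0035, 0.002, 0.067, 0, -1],
    [0.008, 0.0085, 0.067, 0, -1],
    [0.011, 0.016, 0.067, 0, -1],
    [0.0135, 0.0235, 0.067, 0, -1],
    [0.014, 0.0315, 0.067, 0, -1],
    [0.0135, 0.0395, 0.067, 0, -1]
  ]
}}

```text
time: 10.5
eef_pos: [0.5954, -0.2058, 0.083]
tcp_rot: [0.996, 0.091, 0.001, 0.0]
contact_force: [1.4, 2.1, -1.0]
opening: -0.001
finger_force: 0.9
```

```bash
python3 -c "
from plan import *
path(4,range(10,171,10),z=.081)"
```

```text
tcp [ 0.5954 -0.2058  0.083 ] x-axis yaw 10.47141778255935 F [ 1.3766  2.1348 -1.0072] t 10.5
10 world [ 0.5935 -0.2062  0.081 ] shift [-0.002 -0.     0.002]
20 world [ 0.5928 -0.2141  0.081 ] shift [-0.004   0.0077  0.002 ]
30 world [ 0.5908 -0.2219  0.081 ] shift [-0.0074  0.015   0.002 ]
40 world [ 0.5875 -0.2292  0.081 ] shift [-0.012   0.0216  0.002 ]
50 world [ 0.5829 -0.2358  0.081 ] shift [-0.0177  0.0272  0.002 ]
60 world [ 0.5773 -0.2415  0.081 ] shift [-0.0243  0.0318  0.002 ]
70 world [ 0.5708 -0.2462  0.081 ] shift [-0.0315  0.0352  0.0019]
80 world [ 0.5635 -0.2496  0.081 ] shift [-0.0393  0.0373  0.0019]
90 world [ 0.5558 -0.2518  0.081 ] shift [-0.0473  0.038   0.0019]
100 world [ 0.5478 -0.2525  0.081 ] shift [-0.0553  0.0373  0.0019]
110 world [ 0.5398 -0.2519  0.081 ] shift [-0.063   0.0352  0.0019]
120 world [ 0.5321 -0.2499  0.081 ] shift [-0.0703  0.0318  0.0019]
130 world [ 0.5248 -0.2465  0.081 ] shift [-0.0768  0.0272  0.0019]
140 world [ 0.5182 -0.242   0.081 ] shift [-0.0825  0.0215  0.0018]
150 world [ 0.5125 -0.2364  0.081 ] shift [-0.0871  0.015   0.0018]
160 world [ 0.5078 -0.2298  0.081 ] shift [-0.0905  0.0077  0.0018]
170 world [ 0.5044 -0.2226  0.081 ] shift [-0.0926 -0.      0.0018]
```

Request:
{"api": "send_rows", "payload": {
  "steps": [
    [-0.004, 0.0075, 0.001, 0, -1],
    [-0.0075, 0.015, 0.002, 0, -1],
    [-0.012, 0.0215, 0.002, 0, -1],
    [-0.0175, 0.027, 0.002, 0, -1],
    [-0.0245, 0.032, 0.002, 0, -1],
    [-0.0315, 0.035, 0.002, 0, -1]
  ]
}}

```text
time: 11.1
eef_pos: [0.5695, -0.2459, 0.0803]
tcp_rot: [0.996, 0.091, 0.0, 0.0]
contact_force: [2.5, 2.1, -0.0]
opening: 0.001
finger_force: 1.5
```

Request:
{"api": "send_rows", "payload": {
  "steps": [
    [-0.008, 0.002, 0, 0, -1],
    [-0.016, 0.003, 0, 0, -1],
    [-0.024, 0.002, 0, 0, -1],
    [-0.0315, 0, 0, 0, -1],
    [-0.039, -0.0035, 0.001, 0, -1],
    [-0.0455, -0.008, 0.001, 0, -1]
  ]
}}

```text
time: 11.7
eef_pos: [0.5238, -0.2465, 0.0803]
tcp_rot: [0.996, 0.092, 0.001, 0.001]
contact_force: [3.0, -1.3, -0.7]
opening: -0.002
finger_force: 1.1
```

```bash
python3 -c "
from plan import *
path(4,range(130,176,5),z=.08)"
```

```text
tcp [ 0.5238 -0.2465  0.0803] x-axis yaw 10.504982617325458 F [ 3.0441 -1.3353 -0.682 ] t 11.7
130 world [ 0.5248 -0.2465  0.08  ] shift [0.0009 0.0002 0.0003]
135 world [ 0.5214 -0.2444  0.08  ] shift [-0.002  -0.0025  0.0002]
140 world [ 0.5182 -0.242   0.08  ] shift [-0.0047 -0.0055  0.0002]
145 world [ 0.5152 -0.2393  0.08  ] shift [-0.0072 -0.0087  0.0002]
150 world [ 0.5125 -0.2364  0.08  ] shift [-0.0093 -0.0121  0.0002]
155 world [ 0.51   -0.2332  0.08  ] shift [-0.0112 -0.0156  0.0002]
160 world [ 0.5078 -0.2298  0.08  ] shift [-0.0127 -0.0193  0.0002]
165 world [ 0.5059 -0.2263  0.08  ] shift [-0.0139 -0.0231  0.0002]
170 world [ 0.5044 -0.2226  0.08  ] shift [-0.0148 -0.0271  0.0001]
175 world [ 0.5031 -0.2188  0.08  ] shift [-0.0153 -0.031   0.0001]
```

Request:
{"api": "send_rows", "payload": {
  "steps": [
    [-0.0045, -0.0055, 0, 0, -1],
    [-0.0095, -0.012, 0, 0, -1],
    [-0.0115, -0.0155, 0, 0, -1]
  ]
}}

```text
time: 12.0
eef_pos: [0.511, -0.2347, 0.0805]
tcp_rot: [0.996, 0.091, 0.003, 0.004]
contact_force: [9.3, -9.9, -5.4]
opening: -0.001
finger_force: 5.6
```

Request:
{"api": "send_rows", "payload": {
  "steps": [
    [-0.001, -0.002, 0, 0, -1],
    [-0.001, -0.004, 0, 0, -1]
  ]
}}

```text
time: 12.2
eef_pos: [0.511, -0.2337, 0.0809]
tcp_rot: [0.996, 0.092, 0.005, 0.007]
contact_force: [10.5, -16.7, -9.2]
opening: 0.001
finger_force: 8.9
```

Request:
{"api": "send_rows", "payload": {
  "steps": [
    [0, 0.006, 0, 0, -1],
    [0, 0.012, 0, 0, -1],
    [0, 0.012, -0.03, 0, -1],
    [0, 0.012, -0.07, 0, -1],
    [0, 0.012, -0.07, 0, -1]
  ]
}}

```text
time: 12.7
eef_pos: [0.512, -0.242, 0.1549]
tcp_rot: [0.996, 0.092, 0.003, 0.002]
contact_force: [0.4, 0.2, 0.8]
opening: 0.0
finger_force: 0.0
```

```bash
python3 -c "
from plan import *
path(3,[-40],z=.15)"
```

```text
tcp [ 0.512  -0.242   0.1549] x-axis yaw 10.502707824645293 F [0.3877 0.2136 0.7754] t 12.7
-40 world [ 0.4895 -0.0862  0.15  ] shift [ 0.0062 -0.1573  0.0041]
```

Request:
{"api": "send_rows", "payload": {
  "steps": [
    [0.002, -0.04, 0, 0, -1],
    [0.004, -0.08, 0, 0, -1],
    [0.006, -0.12, 0, 0, -1],
    [0.006, -0.157, 0, 0, -1],
    [0.006, -0.157, 0, 0, -1],
    [0.006, -0.157, 0, 0, -1]
  ]
}}

```text
time: 13.3
eef_pos: [0.4863, -0.0842, 0.1487]
tcp_rot: [0.996, 0.092, -0.001, -0.0]
contact_force: [0.3, -1.7, -0.4]
opening: -0.001
finger_force: 0.0
```

```bash
python3 -c "
from plan import *
path(3,range(-40,31,10))"
```

```text
tcp [ 0.4863 -0.0842  0.1487] x-axis yaw 10.601918067379032 F [ 0.3232 -1.683  -0.3523] t 13.3
-40 world [ 0.4895 -0.0862  0.082 ] shift [0.0029 0.0026 0.0666]
-30 world [ 0.4837 -0.0806  0.082 ] shift [-0.0017 -0.0039  0.0667]
-20 world [ 0.4791 -0.0741  0.082 ] shift [-0.0051 -0.0112  0.0667]
-10 world [ 0.4756 -0.0668  0.082 ] shift [-0.0071 -0.019   0.0667]
0 world [ 0.4735 -0.0591  0.082 ] shift [-0.0078 -0.027   0.0667]
10 world [ 0.4727 -0.0511  0.082 ] shift [-0.0071 -0.035   0.0667]
20 world [ 0.4734 -0.0431  0.082 ] shift [-0.005  -0.0427  0.0667]
30 world [ 0.4754 -0.0353  0.082 ] shift [-0.0016 -0.0499  0.0667]
```

Request:
{"api": "send_rows", "payload": {
  "steps": [
    [0.003, 0.0025, 0.035, 0, -1],
    [0.003, 0.0025, 0.06, 0, -1],
    [0.003, 0.0025, 0.067, 0, -1],
    [0.003, 0.0025, 0.067, 0, -1],
    [-0.0015, -0.004, 0.067, 0, -1],
    [-0.005, -0.011, 0.067, 0, -1],
    [-0.007, -0.019, 0.067, 0, -1],
    [-0.008, -0.027, 0.067, 0, -1],
    [-0.007, -0.035, 0.067, 0, -1]
  ]
}}

```text
time: 14.2
eef_pos: [0.4744, -0.0518, 0.0835]
tcp_rot: [0.996, 0.092, 0.001, 0.001]
contact_force: [0.2, -2.8, 0.2]
opening: -0.005
finger_force: 1.1
```

```bash
python3 -c "
from plan import *
path(3,range(10,171,10),z=.081)"
```

```text
tcp [ 0.4744 -0.0518  0.0835] x-axis yaw 10.50881688477608 F [ 0.2243 -2.8447  0.1727] t 14.2
10 world [ 0.4727 -0.0511  0.081 ] shift [-0.0015 -0.001   0.0025]
20 world [ 0.4734 -0.0431  0.081 ] shift [ 0.0006 -0.0088  0.0025]
30 world [ 0.4754 -0.0353  0.081 ] shift [ 0.004  -0.016   0.0025]
40 world [ 0.4787 -0.0281  0.081 ] shift [ 0.0086 -0.0226  0.0025]
50 world [ 0.4833 -0.0215  0.081 ] shift [ 0.0143 -0.0283  0.0025]
60 world [ 0.4889 -0.0157  0.081 ] shift [ 0.0208 -0.0329  0.0025]
70 world [ 0.4954 -0.0111  0.081 ] shift [ 0.0281 -0.0362  0.0025]
80 world [ 0.5027 -0.0076  0.081 ] shift [ 0.0359 -0.0383  0.0025]
90 world [ 0.5104 -0.0055  0.081 ] shift [ 0.0438 -0.039   0.0025]
100 world [ 0.5184 -0.0047  0.081 ] shift [ 0.0518 -0.0383  0.0025]
110 world [ 0.5264 -0.0054  0.081 ] shift [ 0.0596 -0.0362  0.0025]
120 world [ 0.5341 -0.0074  0.081 ] shift [ 0.0668 -0.0328  0.0026]
130 world [ 0.5414 -0.0107  0.081 ] shift [ 0.0734 -0.0282  0.0026]
140 world [ 0.548  -0.0153  0.081 ] shift [ 0.0791 -0.0225  0.0026]
150 world [ 0.5537 -0.0209  0.081 ] shift [ 0.0837 -0.016   0.0026]
160 world [ 0.5584 -0.0274  0.081 ] shift [ 0.087  -0.0087  0.0026]
170 world [ 0.5618 -0.0347  0.081 ] shift [ 0.0891 -0.0009  0.0026]
```

Request:
{"api": "send_rows", "payload": {
  "steps": [
    [0.0005, -0.009, 0.001, 0, -1],
    [0.004, -0.016, 0.002, 0, -1],
    [0.0085, -0.0225, 0.0025, 0, -1],
    [0.0145, -0.0285, 0.0025, 0, -1],
    [0.021, -0.033, 0.0025, 0, -1],
    [0.028, -0.036, 0.0025, 0, -1]
  ]
}}

```text
time: 14.8
eef_pos: [0.4949, -0.0108, 0.0794]
tcp_rot: [0.996, 0.092, -0.001, -0.0]
contact_force: [-1.7, -2.5, -0.9]
opening: 0.001
finger_force: 1.5
```

Request:
{"api": "send_rows", "payload": {
  "steps": [
    [0.008, -0.002, 0, 0, -1],
    [0.016, -0.003, 0, 0, -1],
    [0.024, -0.002, 0, 0, -1],
    [0.0315, 0, 0, 0, -1],
    [0.039, 0.0035, 0.001, 0, -1],
    [0.0455, 0.008, 0.001, 0, -1]
  ]
}}

```text
time: 15.4
eef_pos: [0.542, -0.0107, 0.0788]
tcp_rot: [0.996, 0.091, 0.0, -0.001]
contact_force: [-1.7, 2.2, 0.2]
opening: 0.004
finger_force: 1.0
```

```bash
python3 -c "
from plan import *
path(3,range(130,171,5),z=.08)"
```

```text
tcp [ 0.542  -0.0107  0.0788] x-axis yaw 10.447524519750118 F [-1.6567  2.17    0.1504] t 15.4
130 world [ 0.5414 -0.0107  0.08  ] shift [-0.0006 -0.0001 -0.0012]
135 world [ 0.5448 -0.0129  0.08  ] shift [ 0.0024  0.0026 -0.0012]
140 world [ 0.548  -0.0153  0.08  ] shift [ 0.0051  0.0056 -0.0012]
145 world [ 0.551 -0.018  0.08 ] shift [ 0.0075  0.0087 -0.0012]
150 world [ 0.5537 -0.0209  0.08  ] shift [ 0.0097  0.0121 -0.0012]
155 world [ 0.5562 -0.0241  0.08  ] shift [ 0.0115  0.0157 -0.0012]
160 world [ 0.5584 -0.0274  0.08  ] shift [ 0.0131  0.0194 -0.0012]
165 world [ 0.5603 -0.031   0.08  ] shift [ 0.0143  0.0232 -0.0012]
170 world [ 0.5618 -0.0347  0.08  ] shift [ 0.0152  0.0271 -0.0012]
```

Request:
{"api": "send_rows", "payload": {
  "steps": [
    [0.005, 0.0055, -0.001, 0, -1],
    [0.0095, 0.012, -0.001, 0, -1],
    [0.0115, 0.0155, -0.001, 0, -1]
  ]
}}

```text
time: 15.7
eef_pos: [0.5558, -0.0243, 0.08]
tcp_rot: [0.996, 0.091, -0.0, -0.001]
contact_force: [-5.3, 6.7, 0.7]
opening: -0.0
finger_force: 3.7
```

Request:
{"api": "send_rows", "payload": {
  "steps": [
    [0, 0.002, 0, 0, -1],
    [0, 0.004, 0, 0, -1]
  ]
}}

```text
time: 15.9
eef_pos: [0.5559, -0.0254, 0.08]
tcp_rot: [0.996, 0.09, -0.0, -0.004]
contact_force: [-2.7, 15.1, 2.7]
opening: 0.0
finger_force: 7.7
```

Request:
{"api": "send_rows", "payload": {
  "steps": [
    [0, 0.002, 0, 0, -1],
    [0, 0.003, 0, 0, -1]
  ]
}}

```text
time: 16.1
eef_pos: [0.5561, -0.0262, 0.0801]
tcp_rot: [0.996, 0.09, -0.001, -0.006]
contact_force: [-2.5, 20.2, 3.6]
opening: 0.0
finger_force: 10.3
```

Request:
{"api": "send_rows", "payload": {
  "steps": [
    [0, -0.006, 0, 0, -1],
    [0, -0.014, 0, 0, -1],
    [0, -0.014, -0.04, 0, -1],
    [0, -0.014, -0.08, 0, -1],
    [0, -0.014, -0.12, 0, -1],
    [0, -0.014, -0.16, 0, -1],
    [0, -0.014, -0.16, 0, -1]
  ]
}}

```text
time: 16.8
eef_pos: [0.5588, -0.0189, 0.2489]
tcp_rot: [0.996, 0.091, 0.008, 0.003]
contact_force: [1.5, -0.1, 0.1]
opening: 0.001
finger_force: 0.0
```

Request:
{"api": "send_rows", "payload": {
  "steps": [
    [-0.03, 0.036, 0, 0, -1],
    [-0.06, 0.072, 0, 0, -1],
    [-0.09, 0.108, 0, 0, -1],
    [-0.12, 0.144, 0, 0, -1],
    [-0.15, 0.18, 0, 0, -1],
    [-0.18, 0.216, 0, 0, -1],
    [-0.21, 0.252, 0, 0, -1],
    [-0.24, 0.288, 0, 0, -1],
    [-0.27, 0.324, 0, 0, -1],
    [-0.3, 0.36, 0, 0, -1],
    [-0.33, 0.396, 0, 0, -1],
    [-0.36, 0.432, 0, 0, -1]
  ]
}}

```text
time: 18.0
eef_pos: [0.2772, -0.5102, 0.2402]
tcp_rot: [0.996, 0.091, 0.0, 0.001]
contact_force: [1.2, -0.2, -0.3]
opening: -0.005
finger_force: 0.0
```

Request:
{"api": "send_rows", "payload": {
  "steps": [
    [-0.03, 0.036, 0, 0, -1],
    [-0.06, 0.072, 0, 0, -1],
    [-0.085, 0.1, 0, 0, -1],
    [-0.085, 0.1, 0, 0, -1],
    [-0.085, 0.1, 0, 0, -1]
  ]
}}

```text
time: 18.5
eef_pos: [0.2124, -0.6223, 0.2394]
tcp_rot: [0.996, 0.09, -0.0, 0.0]
contact_force: [-0.5, 0.8, 1.0]
opening: -0.001
finger_force: 0.0
```

```bash
python3 -c "
from plan import *
im=snap('top','pics/t3.png'); cv2.imwrite('pics/t3c.png',cv2.resize(im[156:256,226:326,::-1],None,fx=6,fy=6,interpolation=cv2.INTER_CUBIC))"
```

```text
(no output)
```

View pics/t3c.png

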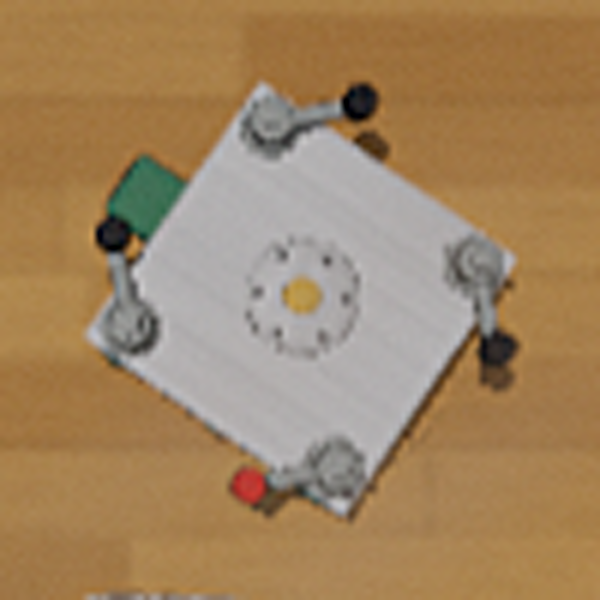

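View pics/t3.png

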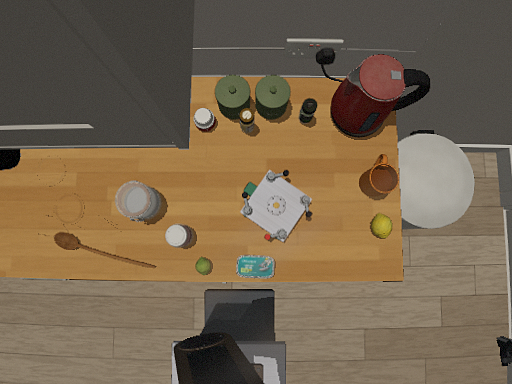

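All four levers have swung to their far sides: knobs at crop (249,485), (360,102), (114,235) and (496,348). The bystanders haven't moved. I'll check the final angles in numbers.

```bash
python3 -c "
from plan import *
for i,p in enumerate([(249,485),(360,102),(114,235),(496,348)]):
    k=onz('top',f(p),.086)[:2]
    for s in (S[i],st[i]):
        d=k-s; a=np.degrees(np.arctan2(d[1],d[0])); print(i+1,np.linalg.norm(d),(yaw+base[i]+90-a)%360)"
```

```text
1 0.03998665945606903 180.53842515174512
1 0.04006884499622881 177.81322161698597
2 0.0394073512656019 181.15047632739115
2 0.03949868201236083 180.7137615713154
3 0.03931818803479853 180.96030596590236
3 0.04003945040863982 180.0986478446345
4 0.03964026490926826 182.4321262079601
4 0.03874238228706157 181.67668603471373
```

All four nuts measure about 180° and each met its stop. I'm handing in.

```bash
python3 -c "
from plant import ctrl
print(ctrl.sign_off())"
```

```text
the job is handed in; nothing more can be done
None
```

I turned all four lever nuts clockwise to their stops in cross order (red, diagonally opposite, then the other two), left the things standing around untouched, and handed the job in at about 18.5 s.

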